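# Aim the inspection camera and show it the underside of the blue-capped vial

### The arm

A 6-joint arm with a two-finger parallel gripper is mounted at the origin on a cart in front of the work surface, level with it; the furniture and walls round the work are solid. World frame = base frame: x ahead of the robot, y to its left, z up, the work surface at z = 0. Lengths are in m, angles in rad, forces in N, time in s.
With the tool pointing down it reaches from about 0.35 to 0.975 m from the base axis. Payload 4.9 kg.
Tool frame: the origin (TCP) lies midway between the tips of the shut fingers; the grasp point (between the pads) lies manip.tcp_to_grasp behind it (manip.tcp_to_grasp is the distance from the TCP to the grasp point, in m); z points along the fingers, y is the line along which they close (so a half turn about z gives the same grasp; the last joint's range is limited). The gripper opens to 85 mm and grips with 20 to 120 N. Pads are 22 mm wide; open, the fingers measure 114 mm over their backs; the gripper's body (76 mm by 85 mm) begins 54 mm behind the grasp point. The pads swing forward as they close: fully open they stand 13 mm farther back than shut.
Start: joints at [-1.453, 0.053, 1.613, -0, 1.476, -0.119], TCP at [0.147, -0.608, 0.231] pointing down, gripper open.
Joint ranges: [-3.01, 3.01], [-1.01, 2.22], [0.06, 2.58], [-1.02, 4.17], [0.09, 2.62], [-3.14, 3.14]. Speed limits (rad/s): [2.57, 2.57, 3.14, 3.14, 3.14, 3.14].

### API

Orientations are given as a unit quaternion [w, x, y, z].
In Python, from plant import manip, grab_frame, calibration, job_done gives the robot as it stands.
- The arm moves only by the tool send_rows, never from a script. Its argument "rows" is a list of rows, each an object of numbers: "x", "y", "z": the shift along the tool's x, y, z normalised to -1 to 1, where 1 is 15 cm; "wx", "wy", "wz": the turn, a rotation vector about the tool's x, y, z normalised to -1 to 1, where 1 is pi/4 rad; "hand": the opening, from -1 (shut) to 1 (fully open). In form: [{"x": .., "y": .., "z": .., "wx": .., "wy": .., "wz": .., "hand": ..}, ...]. A call has exactly 10 rows; each row shifts and turns the commanded pose from where the row before left it, along the tool's axes as they then stand; what a row does not reach is not made up. A row lasts 1/12 s, in which the tool goes at most 41.7 mm and 7.16 degrees, less where a joint would pass 70% of its speed; a pose out of reach is approached as far as the arm can. A call with a number of a shift or a turn outside -1 to 1 is refused whole. A call with a gripper value outside its range is refused whole. The fingers move at their own pace and stop on an object; the grip force is fixed at half the most. Time passes only in rows, so rows that do not move let the fingers close, or fill a call up. It gives the time, the measured TCP pose, the force, the opening and the grip force at its end, in the units of the state.
- manip.state(): the state, without advancing time (a new reading comes with each control period).
- grab_frame(name): name is "scene" or "top"; returns the picture (384x512x3 uint8, blue, green, red); there is no depth.
- calibration(name): a dict with "camera_matrix" (3x3 intrinsics, pixels), "R" (3x3) and "t" (3): a world point X has camera coordinates R X + t. Camera axes: x right, y down, z forward; pixel columns grow to the right and rows downward; lengths in m; the calibration is good to about 2 mm. A picture is of the moment at which its call begins. calibration takes no time and is no camera call.
- job_done(): hands the job in; it is judged then, once.
The state is a dict: "time": time; "joint_pos": joint angles; "joint_vel": joint speeds; "joint_efforts": joint torques, N m; "tool_pos": TCP position; "tool_rot": TCP orientation; "contact_force": force on the tool from outside, world axes, zero at the start; "ft_torque": the same for the moment, N m; "gripper_width": opening from 0.0 (shut) to 1.0 (fully open); "grasp_force": force on a finger pad.
Only numpy, scipy, OpenCV 4.12 (cv2) and the standard library are available. Lean on these libraries where they do the work, as an engineer would, in place of code of your own. Each camera call takes 0.05 s, during which the arm holds its last target. There are 200 camera calls.

### The job

First turn the aim screw of the little inspection camera until its yellow pointer stands exactly at the red mark. Then take the blue-capped vial out of the white rack and hold it in the air in front of the lens, centred, with its bottom squarely facing the lens and 12 cm from the glass (cap pointing straight away from the camera), so that a colleague can look for crystals on the bottom; finish still holding it there, quite still, and do not let go. Aim only with the screw: do not touch the panning head, pointer or camera, leave the two black-capped vials in the rack, and do not shift the beaker or the timer.

Things in the scene. Friction and masses are not known exactly. Their poses are not given: they have to be found in the camera images.
- stand: inspection camera stand, fixed to the worktop: a flat aluminium base plate 12 mm thick (165 x 130 mm, with a 70 mm wide arm reaching to its -y side that carries the aim screw). Origin: underside of the plate; its -x axis is its front (towards the robot), z up. The vertical pan axis of the head is at (20, 0) mm; the aim screw at (-25, -135) mm
- aim_screw_grip (a point): grip point of the aim screw: black knob with a vertical axis and an upright grip bar 42 mm long (along this point's x axis), 14 mm thick (along its y) and 32 mm high, on a disc of 44 mm. The point is on the axis, 7 mm below the bar's top and 49 mm above the worktop, and turns with the knob. Grip it from above across the 14 mm
- aim_screw (a joint): angle of the aim screw, 0 to 2.4 rad, growing clockwise seen from above; light (0.03 N m), stays where it is left. Geared to the head: 1 rad of screw turns head, pointer and camera 0.35 rad the same way, so the pointer tip moves 30 mm. At the start it always has to go clockwise, by 0.25 to 1.45 rad
- pointer_tip (a point): tip of the slim yellow pointer of the panning head, 85 mm from the pan axis, 16 mm above the worktop, sweeping over the arc scale at the front of the base plate; it points where the camera looks
- mark (a point): point of the small red mark (14 x 6 x 6 mm block) fixed at the arc scale; it lies on the same arc of 85 mm radius about the pan axis and at the same height as the pointer tip, so the two coincide when the pointer is at the mark (pointer and mark nose touch by eye)
- camera: panning head with pointer and small white camera: dark disc of 64 mm, two cheeks, white housing 40 x 44 x 46 mm, lens with grey 42 mm ring light; turns about the vertical pan axis. Origin on that axis, 75 mm above the worktop; its z axis is the line of sight, out of the lens and up, leaning 30 degrees from vertical to where the pointer points
- lens (a point): centre of the lens glass, 36 mm from the camera's origin along its z axis, 107 mm above the worktop; axes as the camera's, z out of the lens. The vial's bottom belongs at z = 120 mm on this axis
- rack: white vial rack, fixed: block 52 x 176 x 24 mm, three holes of 23 mm diameter, 16 mm deep, in a row along its y axis at -55, 0 and 55 mm. Origin: centre of the underside
- vial_blue: sample vial with BLUE cap, loose in one of the three holes: 52 mm high, glass body 20 mm diameter up to 42 mm, cap above, 15 to 30 g; in the rack its bottom is 8 mm and its top 60 mm above the worktop, so 36 mm stand out of the rack. Origin: centre of its bottom; z towards the cap
- vial_black_a: same vial with a black cap, in another hole; origin: centre of its bottom; z towards the cap. To be left in the rack
- vial_black_b: second black-capped vial, in the remaining hole; origin and axes the same. To be left in the rack
- beaker: small clear beaker, 60 mm diameter, 72 mm high, loose, between stand and rack, in front of the heaters; origin: centre of its underside
- timer: white lab timer, 62 x 66 x 18 mm, lying loose at the front right; origin: centre of its underside

How it is judged:
By the outcome, as a careful person would: the job done as asked, in the order asked, and still so for the second after the job is handed in, while the arm keeps its last pose, push and grip.
It also fails if it takes over 51 s, if anything falls off the work surface, if the arm or the gripper's body presses on something with over 40 N, if the wrist force passes 120 N, or if a joint passes its speed limit or range.

## Working session

There is one attempt and no reset: what is moved stays moved. The work goes in short steps, Python scripts to look and compute and a tool call to move; the robot and the scene stay as the last step left them, time stands still between calls to the robot, and variables do not carry over. Pictures are saved under pics/ and viewed, at most 10 in all, crops included, and the job is handed in when it is done.

Besides the shell and the picture viewer there is one more tool, called after ">>>" as name(argument=value, ...) on one line, values as JSON. send_rows: Moves the arm, as the interface text tells. Scaled input: -1 to 1 covers 15 cm each way for a shift and pi/4 rad each way for a turn. Its arguments: {"type":"object","properties":{"rows":{"type":"array","items":{"type":"object","properties":{"x":{"type":"number","minimum":-1,"maximum":1},"y":{"type":"number","minimum":-1,"maximum":1},"z":{"type":"number","minimum":-1,"maximum":1},"wx":{"type":"number","minimum":-1,"maximum":1},"wy":{"type":"number","minimum":-1,"maximum":1},"wz":{"type":"number","minimum":-1,"maximum":1},"hand":{"type":"number"}}}}},"required":["rows"]}

```bash
mkdir -p pics; ls; python3 - <<'E'
from plant import manip, grab_frame, calibration
import cv2, numpy as np
s=manip.state(); print({k:np.round(v,3).tolist() for k,v in s.items()}, manip.tcp_to_grasp)
for n in("scene","top"):
    im=grab_frame(n); cv2.imwrite(f"pics/{n}0.png",im)
    c=calibration(n); print(n,np.round(c["camera_matrix"],1).tolist(),np.round(c["R"],3).tolist(),np.round(c["t"],3).tolist(), (-c["R"].T@c["t"]) .round(3))
E
```

```text
pics
{'time': 0.0, 'joint_pos': [-1.453, 0.053, 1.614, 0.0, 1.476, -0.119], 'joint_vel': [-0.0, 0.001, 0.0, -0.0, 0.0, -0.001], 'joint_efforts': [-0.001, -39.368, -37.018, -0.0, 0.007, 0.0], 'tool_pos': [0.147, -0.607, 0.23], 'tool_rot': [-0.001, 0.993, 0.118, 0.0], 'contact_force': [0.375, -0.178, -0.06], 'ft_torque': [0.035, -0.068, -0.057], 'grasp_force': 0.0, 'gripper_width': 1.0} 0.0187
scene [[428.0, 0.0, 257.4], [0.0, 428.0, 199.7], [0.0, 0.0, 1.0]] [[-0.694, -0.719, -0.019], [-0.348, 0.359, -0.866], [0.63, -0.595, -0.5]] [0.33, 0.277, 0.953] [-0.275  0.705  0.722]
top [[472.8, 0.0, 255.9], [0.0, 472.8, 200.7], [0.0, 0.0, 1.0]] [[-0.017, -1.0, -0.011], [-0.995, 0.018, -0.098], [0.098, 0.009, -0.995]] [-0.004, 0.522, 1.353] [ 0.387 -0.025  1.398]
```

View pics/scene0.png

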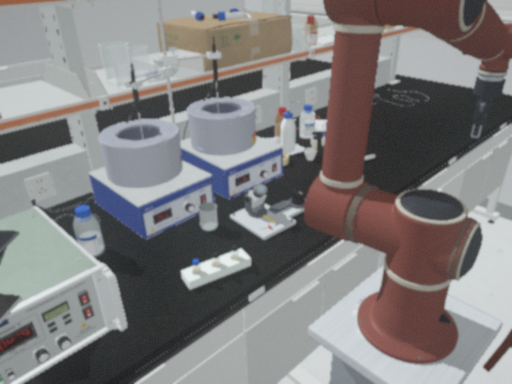

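View pics/top0.png

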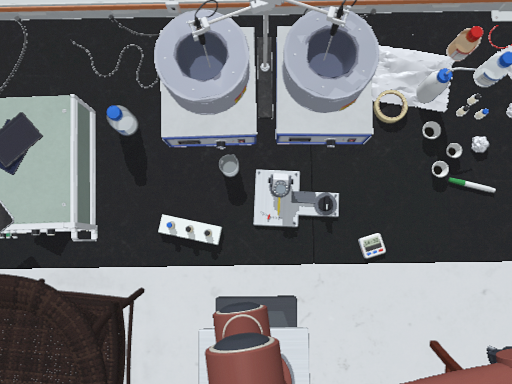

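The top view shows the rack at about (190,230) with the blue cap in its left (+y) hole at (170,225). The stand is at (277,198), the knob at (325,204) and the beaker at (229,166). I'll enlarge that area.

```bash
python3 - <<'E'
import cv2
im=cv2.imread("pics/top0.png")[160:240,245:345]
cv2.imwrite("pics/c1.png",cv2.resize(im,None,fx=7.5,fy=7.5,interpolation=cv2.INTER_CUBIC))
E
cat > h.py <<'E'
import numpy as np, cv2
from plant import manip, grab_frame, calibration
from scipy.spatial.transform import Rotation as Ro
def ray(n,u,v,z):
    c=calibration(n); K,R,t=[np.array(c[k]) for k in("camera_matrix","R","t")]
    o=-R.T@t; d=R.T@np.linalg.solve(K,[u,v,1]); return o+d*(z-o[2])/d[2]
def proj(n,X):
    c=calibration(n); K,R,t=[np.array(c[k]) for k in("camera_matrix","R","t")]
    p=K@(R@np.array(X)+t); return p[:2]/p[2]
def comps(mask,mn=3):
    n,l,s,c=cv2.connectedComponentsWithStats(mask.astype(np.uint8))
    return [(s[i,4],c[i].round(2).tolist(),s[i,:4].tolist(),l==i) for i in range(1,n) if s[i,4]>=mn]
E
python3 - <<'E'
from h import *
im=cv2.imread("pics/top0.png"); hsv=cv2.cvtColor(im,cv2.COLOR_BGR2HSV); H,S,V=cv2.split(hsv)
box=np.zeros(H.shape,bool); box[150:245,150:400]=1
for nm,m,z in(("red",((H<8)|(H>172))&(S>100)&(V>80),.016),("yel",(H>20)&(H<35)&(S>70)&(V>80),.016),("blue",(H>100)&(H<125)&(S>110)&(V>70),.06),("white",(S<40)&(V>190),.02)):
    for a,c,b,_ in comps(m&box): print(nm,a,c,b,ray("top",*c,z).round(4))
E
```

```text
red 6 [268.33, 216.17] [268, 215, 2, 4] [ 0.4764 -0.0489  0.016 ]
yel 34 [278.41, 204.97] [277, 197, 3, 18] [ 0.5088 -0.0791  0.016 ]
blue 19 [168.89, 224.58] [167, 223, 5, 4] [0.4546 0.2341 0.06  ]
white 5 [234.0, 170.8] [232, 169, 5, 4] [0.6119 0.0498 0.02  ]
white 1290 [269.46, 195.26] [254, 170, 45, 56] [ 0.5375 -0.0533  0.02  ]
white 5 [228.0, 173.0] [226, 173, 5, 1] [0.6056 0.0676 0.02  ]
white 18 [317.89, 192.94] [315, 192, 8, 4] [ 0.5418 -0.1952  0.02  ]
white 49 [335.69, 201.92] [330, 193, 9, 23] [ 0.5145 -0.2464  0.02  ]
white 4 [326.0, 206.5] [326, 205, 1, 4] [ 0.5015 -0.2177  0.02  ]
white 182 [304.01, 212.47] [293, 206, 25, 20] [ 0.4852 -0.1531  0.02  ]
white 827 [189.32, 228.02] [158, 214, 63, 30] [0.4456 0.1822 0.02  ]
white 119 [370.08, 238.08] [359, 233, 24, 12] [ 0.4075 -0.3424  0.02  ]
white 3 [371.0, 244.0] [370, 244, 3, 1] [ 0.3904 -0.3444  0.02  ]
```

View pics/c1.png

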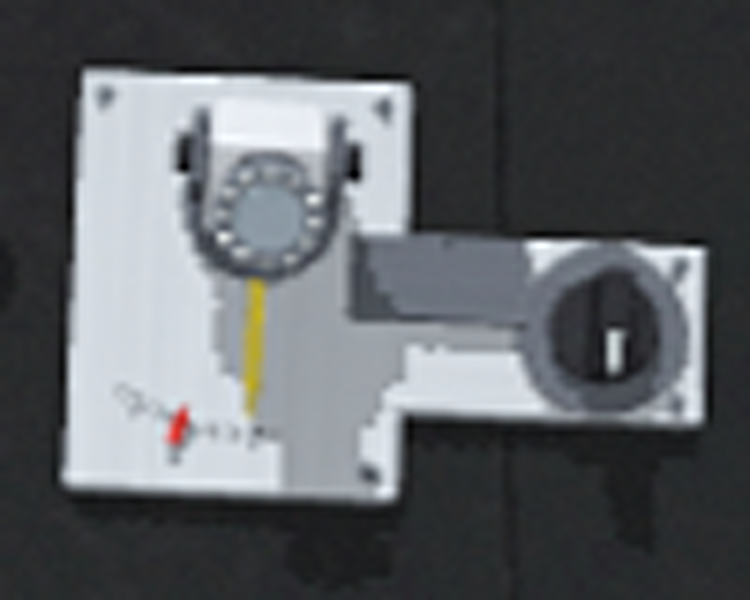

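The crop shows the yellow pointer tip at crop (250,413) and the red mark nose at about (183,404). The plate corners are (82,68), (413,83), (395,498) and (63,485). The knob sits near (608,328), but its bar direction is unclear, so I'll take a contrast-stretched look from both cameras.

```bash
python3 - <<'E'
from h import *
f=lambda u,v:((u+.5)/7.5-.5+245,(v+.5)/7.5-.5+160)
C=[ray("top",*f(*p),.012)[:2] for p in((82,68),(413,83),(395,498),(63,485),(707,246),(703,424))]
print(np.round(C,4).tolist())
# model (front=-x): back-left(+x,+y)=(82.5,65)...
from scipy.optimize import least_squares
M=np.array([(.0825,.065),(.0825,-.065),(-.0825,-.065),(-.0825,.065)])
A=np.array(C[:4]); a=np.arctan2(*((A[0]+A[1]-A[2]-A[3])[::-1])); a2=np.arctan2(*((A[0]+A[3]-A[1]-A[2])[::-1]))-np.pi/2
o=A.mean(0); th=(a*165+a2*130)/295; print("yaw",a,a2,th,"o",o, "size",np.linalg.norm(A[0]-A[3]),np.linalg.norm(A[0]-A[1]))
R=lambda t:np.array([[np.cos(t),-np.sin(t)],[np.sin(t),np.cos(t)]])
pan=o+R(th)@[.02,0]; scr=o+R(th)@[-.025,-.135]; print("pan",pan,"screw",scr)
for nm,p in(("tip",(250,413)),("base",(260,280)),("mark in",(183,404)),("mark out",(172,445))):
    X=ray("top",*f(*p),.016)[:2]; d=X-pan; print(nm,X.round(4),"r",np.hypot(*d).round(4),"ang",np.arctan2(d[1],d[0]).round(3))
print("knob",ray("top",*f(608,328),.03).round(4), "px of screw",proj("top",[*scr,.056]),proj("scene",[*scr,.056]))
t=cv2.imread("pics/top0.png")[190:220,308:343]; s=cv2.imread("pics/scene0.png")
u,v=proj("scene",[*scr,.056]).astype(int); s=s[v-15:v+15,u-17:u+18]
b=np.vstack([cv2.resize(i,(350,300),interpolation=cv2.INTER_CUBIC) for i in(t,s)]) 
b=np.hstack([b[:300],b[300:]]); b=(255*(b/255.)**.45).astype(np.uint8); cv2.imwrite("pics/c2.png",b)
E
```

```text
[[0.6185, -0.0136], [0.6101, -0.1442], [0.4465, -0.133], [0.4538, -0.0035], [0.5433, -0.2578], [0.4734, -0.2539]]
yaw -0.06499671758979333 -0.060220085515168 -0.06289176108233131 o [ 0.53223349 -0.0735703 ] size 0.16500861913661094 0.13083051239313254
pan [ 0.55219395 -0.07482731] screw [ 0.49879812 -0.20673214]
tip [ 0.4805 -0.077 ] r 0.0718 ang -3.112
base [ 0.5326 -0.082 ] r 0.0209 ang -2.792
mark in [ 0.4844 -0.0509] r 0.0719 ang 2.802
mark out [ 0.4685 -0.0463] r 0.0884 ang 2.813
knob [ 0.51   -0.2155  0.03  ] px of screw [323.90435194 206.44466024] [298.574356  193.5407404]
```

View pics/c2.png

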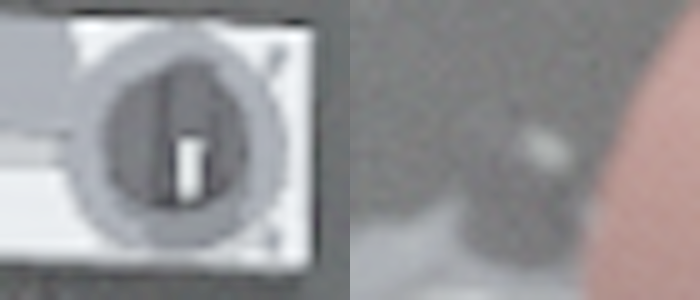

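The knob bar lies nearly along the image vertical (world x), with its white index streak at top px (327,204–210). The plate isn't symmetric about its origin, so I'll take the pan axis from the lens ring and pointer instead.

```bash
python3 - <<'E'
from h import *
im=cv2.imread("pics/top0.png"); g=cv2.cvtColor(im,cv2.COLOR_BGR2GRAY)
f=lambda u,v:((u+.5)/7.5-.5+245,(v+.5)/7.5-.5+160)
tip=ray("top",*f(250,413),.016)[:2]; mk=ray("top",*f(183,404),.016)[:2]
L=ray("top",*f(269,212),.107)[:2]
b=ray("top",*f(260,280),.016)[:2]; u=(tip-b)/np.linalg.norm(tip-b)
print("lens",L,"pan from lens",L-.018*u,"pan from tip",tip-.085*u, "dist",np.linalg.norm(tip-mk))
# knob: dark disc
d=g[192:216,315:340]; _,lab,st,ce=cv2.connectedComponentsWithStats((d<75).astype(np.uint8))
for i in range(1,len(st)):
  if st[i,4]>20: print("dark",st[i],ce[i]+[315,192])
print("knob@.024..056",[ray("top",327,204.3,z).round(4).tolist() for z in(.024,.04,.056)])
print(g[194:214,318:336])
r=g[210:246,155:225]; x,y=np.where(r>175)[::-1]
pts=np.c_[x+155,y+210].astype(np.float32); bx=cv2.boxPoints(cv2.minAreaRect(pts)); print("rackbox",[ray("top",*p,.024)[:2].round(4).tolist() for p in bx])
m=(g<90); box=np.zeros_like(m); box[220:240,180:216]=1
for a,c,bb,_ in comps(m&box,4): print("blk",a,c,bb,ray("top",*c,.058).round(4))
E
```

```text
lens [ 0.54795192 -0.08209887] pan from lens [ 0.56586902 -0.08382442] pan from tip [ 0.56506289 -0.08511793] dist 0.026369373983119834
dark [17  0  8 24 31] [338.09677419 200.90322581]
dark [  3   4  15  16 171] [325.20467836 203.5497076 ]
knob@.024..056 [[0.5076, -0.2203, 0.024], [0.5062, -0.218, 0.04], [0.5048, -0.2157, 0.056]]
[[206 167 136 118 112 113 114 116 119 116 115 123 144 194 220 226 203 163]
 [160 119 113 116 117 118 119 102  89  90  98 112 112 129 175 217 178 109]
 [120 116 119 120 122 114  85  60  55  56  57  75 108 116 123 177 153 108]
 [111 115 118 110  83  65  41  43  48  50  47  67 109 119 115 126 134 145]
 [113 104  81  66  53  43  31  44  53  51  50  46  77 108 116 114 113 196]
 [115  92  60  50  52  43  33  44  53  53  51  39  50  80 107 114 108 166]
 [ 98  67  53  53  54  44  31  49  52  51  50  48  47  50 100 114 110 115]
 [ 88  56  52  51  54  43  34  49  52  53  47  38  46  47  74 106 111 105]
 [ 72  50  51  54  53  43  34  47  52  51  48  37  46  49  70 106 114 109]
 [ 70  52  55  53  53  41  31  47  48  46  43  37  47  49  60 103 114 110]
 [ 67  49  53  55
[... 370 characters left out ...]
1  43  49  36  30  31 121  93  29  30  51  72  76 104 112 123]
 [117  94  75  68  51  32  23  23  42  33  42  70  80  78 101 114 121 145]
 [115 114  91  79  76  75  68  60  71  74  78  79  80  78 106 109 140 197]
 [107 115 114 114  93  80  79  80  81  81  80  79  78  75 100 147 146 172]
 [129 105 111 117  94  78  80  80  79  78  78  75  73 101 147 167 136 117]]
rackbox [[0.4374, 0.2736], [0.4886, 0.2627], [0.4484, 0.0892], [0.3976, 0.1006]]
blk 67 [207.15, 221.3] [193, 220, 23, 5] [0.4621 0.1257 0.058 ]
blk 20 [187.9, 228.95] [186, 227, 5, 5] [0.4414 0.1805 0.058 ]
blk 18 [206.83, 232.72] [205, 231, 5, 5] [0.4298 0.1268 0.058 ]
blk 16 [184.06, 238.69] [180, 238, 11, 2] [0.414  0.1914 0.058 ]
```

```bash
cat >> h.py <<'E'
def now():
    s=manip.state(); q=s["tool_rot"]; return np.array(s["tool_pos"]),Ro.from_quat([q[1],q[2],q[3],q[0]]),s
def down(yaw): return Ro.from_euler("z",yaw)*Ro.from_euler("x",np.pi)   # tool x at angle yaw, z down
def delta(P,Rt):
    """turn first (tool rotvec units), then shift along the turned tool axes (units of .15 m)"""
    p,R,s=now(); w=(R.inv()*Rt).as_rotvec()/(np.pi/4); d=Rt.inv().apply(np.array(P)-p)/.15
    print("turn",w.round(3),"rows>=%.1f"%(np.abs(w).max()/.159),"shift",d.round(3),"rows>=%.1f"%(np.linalg.norm(d)/.278),"pos",p.round(4),"t",round(s["time"],2),"j",np.round(s["joint_pos"],2))
E
python3 -c "
from h import *
delta([.5105,-.2155,.10],down(-.03))"
```

```text
turn [-0.002  0.     0.34 ] rows>=2.1 shift [ 2.347 -2.682  0.868] rows>=13.2 pos [ 0.1465 -0.607   0.2302] t 0.1 j [-1.45  0.05  1.61 -0.    1.48 -0.12]
```

>>> send_rows(rows=[{"wz":0.113,"hand":0.4},{"wz":0.113,"hand":0.4},{"wz":0.114,"hand":0.4},{"x":0.168,"y":-0.1915,"hand":0.4},{"x":0.168,"y":-0.1915,"hand":0.4},{"x":0.168,"y":-0.1915,"hand":0.4},{"x":0.168,"y":-0.1915,"hand":0.4},{"x":0.168,"y":-0.1915,"hand":0.4},{"x":0.168,"y":-0.1915,"hand":0.4},{"x":0.168,"y":-0.1915,"hand":0.4}])

```text
invalid input at $.rows[0]: expected keys x, y, z, wx, wy, wz, hand
```

>>> send_rows(rows=[{"x":0.168,"y":-0.1915,"hand":0.4},{"x":0.168,"y":-0.1915,"hand":0.4},{"x":0.168,"y":-0.1915,"hand":0.4},{"x":0.168,"y":-0.1915,"hand":0.4},{"x":0.168,"y":-0.1915,"hand":0.4},{"x":0.168,"y":-0.1915,"hand":0.4},{"x":0.168,"y":-0.1915,"hand":0.4},{"z":0.25,"hand":0.4},{"z":0.25,"hand":0.4},{"z":0.2,"hand":0.4}])

```text
invalid input at $.rows[0]: expected keys x, y, z, wx, wy, wz, hand
```

```bash
python3 - <<'E'
from h import *
delta([.5105,-.2155,.0305],down(-.03))
im=grab_frame("scene"); t=grab_frame("top"); cv2.imwrite("pics/s1.png",im); cv2.imwrite("pics/t1.png",t)
a=cv2.resize(t[165:235,250:345],None,fx=4.2,fy=4.2,interpolation=2); b=cv2.resize(im[150:220,230:325],None,fx=4.2,fy=4.2,interpolation=2)
cv2.imwrite("pics/c3.png",np.hstack([a,b]))
E
```

```text
turn [-0.002  0.     0.34 ] rows>=2.1 shift [ 2.347 -2.682  1.331] rows>=13.7 pos [ 0.1465 -0.607   0.2302] t 0.1 j [-1.45  0.05  1.61 -0.    1.48 -0.12]
```

View pics/c3.png

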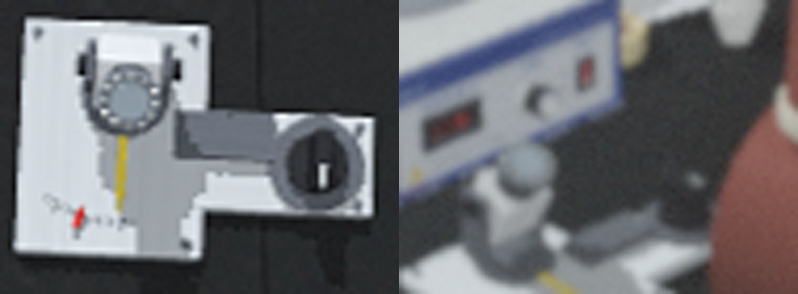

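The calls were refused because every row needs all seven keys, so nothing has moved and the picture is unchanged. I'll resend with full rows.

>>> send_rows(rows=[{"x":0,"y":0,"z":0,"wx":0,"wy":0,"wz":0.113,"hand":0.4},{"x":0,"y":0,"z":0,"wx":0,"wy":0,"wz":0.113,"hand":0.4},{"x":0,"y":0,"z":0,"wx":0,"wy":0,"wz":0.114,"hand":0.4},{"x":0.168,"y":-0.1915,"z":0,"wx":0,"wy":0,"wz":0,"hand":0.4},{"x":0.168,"y":-0.1915,"z":0,"wx":0,"wy":0,"wz":0,"hand":0.4},{"x":0.168,"y":-0.1915,"z":0,"wx":0,"wy":0,"wz":0,"hand":0.4},{"x":0.168,"y":-0.1915,"z":0,"wx":0,"wy":0,"wz":0,"hand":0.4},{"x":0.168,"y":-0.1915,"z":0,"wx":0,"wy":0,"wz":0,"hand":0.4},{"x":0.168,"y":-0.1915,"z":0,"wx":0,"wy":0,"wz":0,"hand":0.4},{"x":0.168,"y":-0.1915,"z":0,"wx":0,"wy":0,"wz":0,"hand":0.4}])

```text
time: 1.03
tool_pos: [0.3299, -0.4103, 0.2312]
tool_rot: [0.0, 1.0, -0.015, 0.0]
contact_force: [0.3, 0.1, 0.7]
gripper_width: 0.699
grasp_force: 0.0
```

>>> send_rows(rows=[{"x":0.168,"y":-0.1915,"z":0,"wx":0,"wy":0,"wz":0,"hand":0.4},{"x":0.168,"y":-0.1915,"z":0,"wx":0,"wy":0,"wz":0,"hand":0.4},{"x":0.168,"y":-0.1915,"z":0,"wx":0,"wy":0,"wz":0,"hand":0.4},{"x":0.168,"y":-0.1915,"z":0,"wx":0,"wy":0,"wz":0,"hand":0.4},{"x":0.168,"y":-0.1915,"z":0,"wx":0,"wy":0,"wz":0,"hand":0.4},{"x":0.168,"y":-0.1915,"z":0,"wx":0,"wy":0,"wz":0,"hand":0.4},{"x":0.168,"y":-0.1915,"z":0,"wx":0,"wy":0,"wz":0,"hand":0.4},{"x":0,"y":0,"z":0.25,"wx":0,"wy":0,"wz":0,"hand":0.4},{"x":0,"y":0,"z":0.25,"wx":0,"wy":0,"wz":0,"hand":0.4},{"x":0,"y":0,"z":0.2,"wx":0,"wy":0,"wz":0,"hand":0.4}])

```text
time: 1.87
tool_pos: [0.5114, -0.2149, 0.1242]
tool_rot: [-0.0, 1.0, -0.014, -0.0]
contact_force: [-0.9, 0.0, -1.5]
gripper_width: 0.699
grasp_force: 0.0
```

```bash
python3 - <<'E'
from h import *
print(now()[2]["gripper_width"])
delta([.5105,-.2155,.0305],down(-.03))
E
```

```text
0.6994207474482836
turn [-0.     0.001  0.002] rows>=0.0 shift [-0.006  0.004  0.624] rows>=2.2 pos [ 0.5114 -0.2149  0.1242] t 1.87 j [-0.53 -0.02  1.87 -0.    1.29  1.07]
```

>>> send_rows(rows=[{"x":-0.006,"y":0.004,"z":0.2,"wx":0,"wy":0,"wz":0,"hand":0.4},{"x":0,"y":0,"z":0.2,"wx":0,"wy":0,"wz":0,"hand":0.4},{"x":0,"y":0,"z":0.15,"wx":0,"wy":0,"wz":0,"hand":0.4},{"x":0,"y":0,"z":0.074,"wx":0,"wy":0,"wz":0,"hand":0.4},{"x":0,"y":0,"z":0,"wx":0,"wy":0,"wz":0,"hand":0.4},{"x":0,"y":0,"z":0,"wx":0,"wy":0,"wz":0,"hand":-1},{"x":0,"y":0,"z":0,"wx":0,"wy":0,"wz":0,"hand":-1},{"x":0,"y":0,"z":0,"wx":0,"wy":0,"wz":0,"hand":-1},{"x":0,"y":0,"z":0,"wx":0,"wy":0,"wz":0,"hand":-1},{"x":0,"y":0,"z":0,"wx":0,"wy":0,"wz":0,"hand":-1}])

```text
time: 2.7
tool_pos: [0.5118, -0.2163, 0.0351]
tool_rot: [-0.001, 1.0, -0.016, 0.001]
contact_force: [-1.1, 4.2, 5.0]
gripper_width: 0.15
grasp_force: 59.3
```

```bash
python3 - <<'E'
from h import *
s=now()[2]; print(s["gripper_width"],s["grasp_force"],s["contact_force"],s["ft_torque"])
delta([.5105,-.2155,.0305],down(-.03))
E
```

```text
0.1503180886090083 59.27613973617554 [-1.11494517  4.17868494  5.04261365] [ 0.78777003  0.2015634  -0.61886943]
turn [-0.002 -0.003 -0.003] rows>=0.0 shift [-0.009 -0.005  0.031] rows>=0.1 pos [ 0.5118 -0.2163  0.0351] t 2.7 j [-0.54  0.09  1.92  0.    1.13  1.07]
```

>>> send_rows(rows=[{"x":0,"y":0,"z":0,"wx":0,"wy":0,"wz":0.125,"hand":-1},{"x":0,"y":0,"z":0,"wx":0,"wy":0,"wz":0.125,"hand":-1},{"x":0,"y":0,"z":0,"wx":0,"wy":0,"wz":0.125,"hand":-1},{"x":0,"y":0,"z":0,"wx":0,"wy":0,"wz":0.125,"hand":-1},{"x":0,"y":0,"z":0,"wx":0,"wy":0,"wz":0.125,"hand":-1},{"x":0,"y":0,"z":0,"wx":0,"wy":0,"wz":0.125,"hand":-1},{"x":0,"y":0,"z":0,"wx":0,"wy":0,"wz":0.125,"hand":-1},{"x":0,"y":0,"z":0,"wx":0,"wy":0,"wz":0.125,"hand":-1},{"x":0,"y":0,"z":0,"wx":0,"wy":0,"wz":0,"hand":-1},{"x":0,"y":0,"z":0,"wx":0,"wy":0,"wz":0,"hand":-1}])

```text
time: 3.53
tool_pos: [0.5111, -0.2177, 0.0351]
tool_rot: [0.001, 0.918, -0.397, 0.001]
contact_force: [-3.7, 0.0, 6.3]
gripper_width: 0.148
grasp_force: 58.7
```

```bash
python3 - <<'E'
from h import *
p,R,s=now(); print(s["gripper_width"],s["contact_force"],"yaw",np.arctan2(*R.as_matrix()[1::-1,0]))
t=grab_frame("top"); im=grab_frame("scene"); cv2.imwrite("pics/t2.png",t); cv2.imwrite("pics/s2.png",im)
u,v=proj("scene",[.484,-.055,.016]).astype(int)
a=cv2.resize(t[185:230,250:295],(400,400),interpolation=2); b=cv2.resize(im[v-20:v+20,u-20:u+20],(400,400),interpolation=2)
print(u,v); cv2.imwrite("pics/c4.png",np.hstack([a,b]))
E
```

```text
0.14830921823872906 [-3.70032075  0.04533341  6.33298366] yaw -0.8156234707916874
268 224
```

View pics/c4.png

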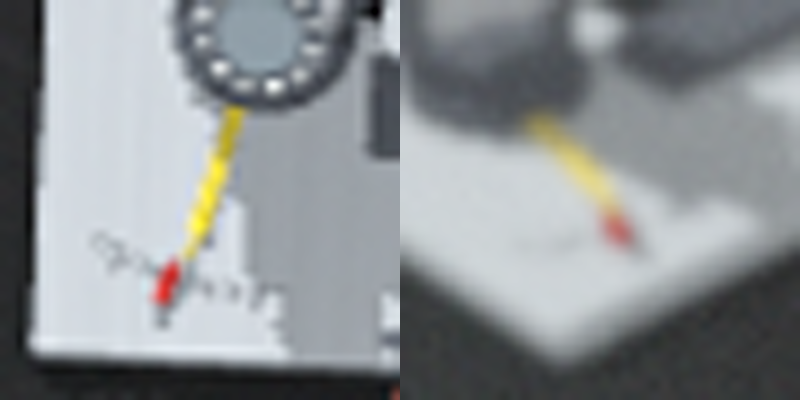

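The tip (crop 190,258) is now about 1.3 px short of the mark nose (177,262), clearest in the top view. I'll measure the remainder by weighted line fits in both views.

```bash
cat >> h.py <<'E'
def aim(frames):
    for n in("top","scene"):
        im=np.mean([f.astype(float) for f in frames[n]],0); b,g,r=im[...,0],im[...,1],im[...,2]
        u,v=proj(n,[.50,-.058,.016]).astype(int); box=np.zeros(b.shape,bool); box[v-18:v+18,u-18:u+18]=1
        wy=np.clip(np.minimum(r,g)-b-40,0,None)*box; wr=np.clip(r-np.maximum(g,b)*1.0-50,0,None)*box
        P=lambda w:[(ray(n,x,y,.016)[:2],w[y,x]) for y,x in zip(*np.where(w>0))]
        Y=P(wy); Q=np.array([q for q,_ in Y]); W=np.array([w for _,w in Y]); c=np.average(Q,axis=0,weights=W)
        e=np.linalg.eigh(np.cov(Q.T,aweights=W))[1][:,1]; e*=-np.sign(e[0])
        Z=P(wr); Qr=np.array([q for q,_ in Z]); Wr=np.array([w for _,w in Z]); cr=np.average(Qr,axis=0,weights=Wr)
        pan=np.array([.5655,-.0845]); an=lambda d:np.arctan2(d[1],-d[0])
        d=cr-c; off=e[0]*d[1]-e[1]*d[0]
        print(n,len(Y),len(Z),"yel axis ang",an(e).round(3),"c-pan ang",an(c-pan).round(3),"mark-pan ang",an(cr-pan).round(3),"r",np.hypot(*(cr-pan)).round(4),"mark off pointer line mm",(off*1e3).round(2),"pan off line mm",((e[0]*(pan-c)[1]-e[1]*(pan-c)[0])*1e3).round(2),"c",c.round(4),"cr",cr.round(4))
E
python3 - <<'E'
from h import *
aim({n:[cv2.imread(f"pics/{n[0]}2.png")] for n in("top","scene")})
aim({n:[cv2.imread(f"pics/{n}0.png")] for n in("top","scene")})
E
```

```text
top 40 10 yel axis ang 0.326 c-pan ang 0.335 mark-pan ang 0.379 r 0.0966 mark off pointer line mm -4.52 pan off line mm 0.58 c [ 0.5089 -0.0648] cr [ 0.4758 -0.0488]
scene 22 3 yel axis ang 0.35 c-pan ang 0.305 mark-pan ang 0.37 r 0.0971 mark off pointer line mm -4.64 pan off line mm -2.72 c [ 0.5082 -0.0665] cr [ 0.4749 -0.0494]
top 34 10 yel axis ang 0.07 c-pan ang 0.093 mark-pan ang 0.379 r 0.0965 mark off pointer line mm -28.02 pan off line mm 1.3 c [ 0.5095 -0.0793] cr [ 0.4758 -0.0488]
scene 17 3 yel axis ang 0.096 c-pan ang 0.073 mark-pan ang 0.375 r 0.0973 mark off pointer line mm -28.11 pan off line mm -1.3 c [ 0.5086 -0.0803] cr [ 0.475  -0.0488]
```

>>> send_rows(rows=[{"x":0,"y":0,"z":0,"wx":0,"wy":0,"wz":0.08,"hand":-1},{"x":0,"y":0,"z":0,"wx":0,"wy":0,"wz":0.08,"hand":-1},{"x":0,"y":0,"z":0,"wx":0,"wy":0,"wz":0,"hand":-1},{"x":0,"y":0,"z":0,"wx":0,"wy":0,"wz":0,"hand":-1},{"x":0,"y":0,"z":0,"wx":0,"wy":0,"wz":0,"hand":-1},{"x":0,"y":0,"z":0,"wx":0,"wy":0,"wz":0,"hand":-1},{"x":0,"y":0,"z":0,"wx":0,"wy":0,"wz":0,"hand":-1},{"x":0,"y":0,"z":0,"wx":0,"wy":0,"wz":0,"hand":-1},{"x":0,"y":0,"z":0,"wx":0,"wy":0,"wz":0,"hand":-1},{"x":0,"y":0,"z":0,"wx":0,"wy":0,"wz":0,"hand":-1}])

```text
time: 4.47
tool_pos: [0.5109, -0.2178, 0.0351]
tool_rot: [0.001, 0.891, -0.453, 0.001]
contact_force: [-4.2, 0.4, 6.6]
gripper_width: 0.152
grasp_force: 58.7
```

```bash
python3 - <<'E'
from h import *
p,R,s=now(); print("yaw",np.arctan2(*R.as_matrix()[1::-1,0]))
F={n:[grab_frame(n) for _ in range(3)] for n in("top","scene")}; aim(F)
t=F["top"][0]; im=F["scene"][0]; cv2.imwrite("pics/t3.png",t); cv2.imwrite("pics/s3.png",im)
u,v=proj("scene",[.484,-.055,.016]).astype(int)
a=cv2.resize(t[190:225,255:290],(400,400),interpolation=2); b=cv2.resize(im[v-18:v+17,u-17:u+18],(400,400),interpolation=2)
cv2.imwrite("pics/c5.png",np.hstack([a,b]))
E
```

```text
yaw -0.9410655492515408
top 39 10 yel axis ang 0.37 c-pan ang 0.377 mark-pan ang 0.379 r 0.0965 mark off pointer line mm -0.42 pan off line mm 0.46 c [ 0.51   -0.0625] cr [ 0.4759 -0.0488]
scene 24 3 yel axis ang 0.388 c-pan ang 0.352 mark-pan ang 0.373 r 0.0968 mark off pointer line mm -0.63 pan off line mm -2.01 c [ 0.5126 -0.0651] cr [ 0.4753 -0.0492]
```

View pics/c5.png

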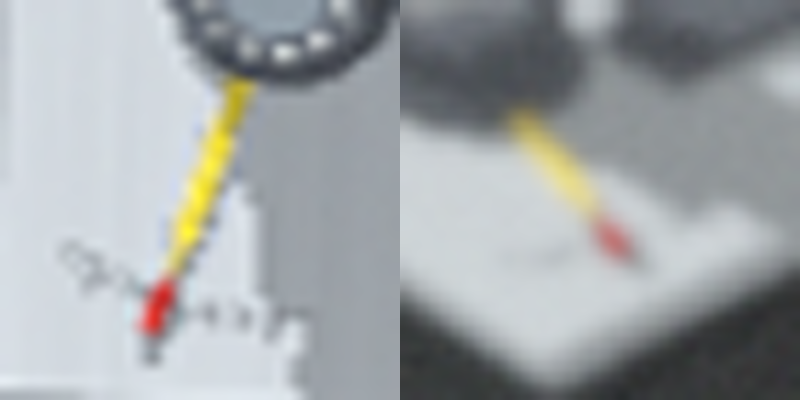

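The pointer now runs into the red nose in both views, about 0.5 mm short. I'll add 0.016 rad, release and lift.

>>> send_rows(rows=[{"x":0,"y":0,"z":0,"wx":0,"wy":0,"wz":0.02,"hand":-1},{"x":0,"y":0,"z":0,"wx":0,"wy":0,"wz":0,"hand":-1},{"x":0,"y":0,"z":0,"wx":0,"wy":0,"wz":0,"hand":-1},{"x":0,"y":0,"z":0,"wx":0,"wy":0,"wz":0,"hand":-0.2},{"x":0,"y":0,"z":0,"wx":0,"wy":0,"wz":0,"hand":-0.2},{"x":0,"y":0,"z":0,"wx":0,"wy":0,"wz":0,"hand":-0.2},{"x":0,"y":0,"z":-0.1,"wx":0,"wy":0,"wz":0,"hand":-0.2},{"x":0,"y":0,"z":-0.25,"wx":0,"wy":0,"wz":0,"hand":-0.2},{"x":0,"y":0,"z":-0.27,"wx":0,"wy":0,"wz":0,"hand":-0.2},{"x":0,"y":0,"z":-0.27,"wx":0,"wy":0,"wz":0,"hand":0.2}])

```text
time: 5.6
tool_pos: [0.5098, -0.2163, 0.1669]
tool_rot: [-0.0, 0.888, -0.46, -0.001]
contact_force: [0.4, 0.5, 0.3]
gripper_width: 0.527
grasp_force: 0.0
```

```bash
python3 - <<'E'
from h import *
F={n:[grab_frame(n) for _ in range(3)] for n in("top","scene")}; aim(F)
cv2.imwrite("pics/t4.png",F["top"][0]); cv2.imwrite("pics/s4.png",F["scene"][0])
row=np.arctan2(.1073,.0248)
for yaw in(row,row-np.pi): delta([.4548,.2343,.20],down(yaw))
E
```

```text
top 39 10 yel axis ang 0.369 c-pan ang 0.379 mark-pan ang 0.379 r 0.0965 mark off pointer line mm -0.34 pan off line mm 0.62 c [ 0.5098 -0.0623] cr [ 0.4759 -0.0488]
scene 23 3 yel axis ang 0.382 c-pan ang 0.353 mark-pan ang 0.373 r 0.0969 mark off pointer line mm -0.72 pan off line mm -1.63 c [ 0.5129 -0.0651] cr [ 0.4753 -0.0492]
turn [-0.003  0.003 -2.929] rows>=18.4 shift [ 2.844 -1.033 -0.235] rows>=10.9 pos [ 0.5097 -0.2163  0.1647] t 5.9 j [-0.54 -0.07  1.84  0.    1.37  1.99]
turn [0.002 0.002 1.071] rows>=6.7 shift [-2.844  1.033 -0.235] rows>=10.9 pos [ 0.5097 -0.2163  0.1647] t 5.9 j [-0.54 -0.07  1.84  0.    1.37  1.99]
```

>>> send_rows(rows=[{"x":0,"y":0,"z":-0.05,"wx":0,"wy":0,"wz":-0.15,"hand":0.2},{"x":0,"y":0,"z":-0.05,"wx":0,"wy":0,"wz":-0.15,"hand":0.2},{"x":0,"y":0,"z":-0.05,"wx":0,"wy":0,"wz":-0.15,"hand":0.2},{"x":0,"y":0,"z":-0.05,"wx":0,"wy":0,"wz":-0.15,"hand":0.2},{"x":0,"y":0,"z":-0.05,"wx":0,"wy":0,"wz":-0.15,"hand":0.2},{"x":0,"y":0,"z":-0.05,"wx":0,"wy":0,"wz":-0.15,"hand":0.2},{"x":0,"y":0,"z":-0.05,"wx":0,"wy":0,"wz":-0.15,"hand":0.2},{"x":0,"y":0,"z":0,"wx":0,"wy":0,"wz":-0.15,"hand":0.2},{"x":0,"y":0,"z":0,"wx":0,"wy":0,"wz":-0.15,"hand":0.2},{"x":0,"y":0,"z":0,"wx":0,"wy":0,"wz":-0.15,"hand":0.2}])

```text
time: 6.73
tool_pos: [0.5096, -0.2162, 0.216]
tool_rot: [-0.001, 0.994, 0.113, -0.002]
contact_force: [-0.1, -0.4, -0.4]
gripper_width: 0.599
grasp_force: 0.0
```

>>> send_rows(rows=[{"x":0,"y":0,"z":0,"wx":0,"wy":0,"wz":-0.15,"hand":0.2},{"x":0,"y":0,"z":0,"wx":0,"wy":0,"wz":-0.15,"hand":0.2},{"x":0,"y":0,"z":0,"wx":0,"wy":0,"wz":-0.15,"hand":0.2},{"x":0,"y":0,"z":0,"wx":0,"wy":0,"wz":-0.15,"hand":0.2},{"x":0,"y":0,"z":0,"wx":0,"wy":0,"wz":-0.15,"hand":0.2},{"x":0,"y":0,"z":0,"wx":0,"wy":0,"wz":-0.15,"hand":0.2},{"x":0,"y":0,"z":0,"wx":0,"wy":0,"wz":-0.15,"hand":0.2},{"x":0,"y":0,"z":0,"wx":0,"wy":0,"wz":-0.15,"hand":0.2},{"x":0,"y":0,"z":0,"wx":0,"wy":0,"wz":-0.15,"hand":0.2},{"x":0,"y":0,"z":0,"wx":0,"wy":0,"wz":-0.08,"hand":0.2}])

```text
time: 7.57
tool_pos: [0.5094, -0.2162, 0.2157]
tool_rot: [-0.002, 0.781, 0.625, -0.001]
contact_force: [-0.0, 0.3, 0.1]
gripper_width: 0.598
grasp_force: 0.0
```

```bash
python3 - <<'E'
from h import *
t=grab_frame("top"); cv2.imwrite("pics/t5.png",t)
F={"top":[t],"scene":[grab_frame("scene")]}
try: aim(F)
except Exception as e: print(e)
hsv=cv2.cvtColor(t,cv2.COLOR_BGR2HSV); H,S,V=cv2.split(hsv); box=np.zeros(H.shape,bool); box[215:240,155:225]=1
for a,c,b,_ in comps((H>100)&(H<125)&(S>110)&(V>60)&box): print(a,c,ray("top",*c,.058).round(4))
delta([.4548,.2343,.22],down(1.344))
E
```

```text
top 39 10 yel axis ang 0.369 c-pan ang 0.379 mark-pan ang 0.379 r 0.0965 mark off pointer line mm -0.34 pan off line mm 0.63 c [ 0.5098 -0.0623] cr [ 0.4758 -0.0488]
scene 23 3 yel axis ang 0.383 c-pan ang 0.353 mark-pan ang 0.372 r 0.0966 mark off pointer line mm -0.62 pan off line mm -1.68 c [ 0.5128 -0.0651] cr [ 0.4756 -0.0494]
19 [168.89, 224.58] [0.4547 0.2345 0.058 ]
turn [-0.005 -0.002 -0.   ] rows>=0.0 shift [ 2.844 -1.031 -0.027] rows>=10.9 pos [ 0.5095 -0.2162  0.216 ] t 7.67 j [-0.54 -0.11  1.79  0.    1.46 -0.31]
```

>>> send_rows(rows=[{"x":0.237,"y":-0.086,"z":0,"wx":0,"wy":0,"wz":0,"hand":0.2},{"x":0.237,"y":-0.086,"z":0,"wx":0,"wy":0,"wz":0,"hand":0.2},{"x":0.237,"y":-0.086,"z":0,"wx":0,"wy":0,"wz":0,"hand":0.2},{"x":0.237,"y":-0.086,"z":0,"wx":0,"wy":0,"wz":0,"hand":0.2},{"x":0.237,"y":-0.086,"z":0,"wx":0,"wy":0,"wz":0,"hand":0.2},{"x":0.237,"y":-0.086,"z":0,"wx":0,"wy":0,"wz":0,"hand":0.2},{"x":0.237,"y":-0.086,"z":0,"wx":0,"wy":0,"wz":0,"hand":0.2},{"x":0.237,"y":-0.086,"z":0,"wx":0,"wy":0,"wz":0,"hand":0.2},{"x":0.237,"y":-0.086,"z":0,"wx":0,"wy":0,"wz":0,"hand":0.2},{"x":0.237,"y":-0.086,"z":0,"wx":0,"wy":0,"wz":0,"hand":0.2}])

```text
time: 8.5
tool_pos: [0.4634, 0.1603, 0.2173]
tool_rot: [-0.001, 0.783, 0.622, -0.001]
contact_force: [0.0, 0.2, 0.4]
gripper_width: 0.599
grasp_force: 0.0
```

>>> send_rows(rows=[{"x":0.237,"y":-0.086,"z":0,"wx":0,"wy":0,"wz":0,"hand":0.2},{"x":0.237,"y":-0.086,"z":0,"wx":0,"wy":0,"wz":0,"hand":0.2},{"x":0,"y":0,"z":0.2,"wx":0,"wy":0,"wz":0,"hand":0.2},{"x":0,"y":0,"z":0.2,"wx":0,"wy":0,"wz":0,"hand":0.2},{"x":0,"y":0,"z":0.2,"wx":0,"wy":0,"wz":0,"hand":0.2},{"x":0,"y":0,"z":0.2,"wx":0,"wy":0,"wz":0,"hand":0.2},{"x":0,"y":0,"z":0.1,"wx":0,"wy":0,"wz":0,"hand":0.2},{"x":0,"y":0,"z":0,"wx":0,"wy":0,"wz":0,"hand":0.2},{"x":0,"y":0,"z":0,"wx":0,"wy":0,"wz":0,"hand":0.2},{"x":0,"y":0,"z":0,"wx":0,"wy":0,"wz":0,"hand":0.2}])

```text
time: 9.33
tool_pos: [0.4561, 0.2338, 0.0845]
tool_rot: [0.0, 0.783, 0.622, 0.001]
contact_force: [0.5, -0.1, 0.1]
gripper_width: 0.6
grasp_force: 0.0
```

```bash
python3 - <<'E'
from h import *
delta([.455,.2347,.030],down(1.344))
E
```

```text
turn [ 0.001 -0.001 -0.001] rows>=0.0 shift [ 0.004 -0.008  0.364] rows>=1.3 pos [0.4561 0.2338 0.0845] t 9.33 j [ 0.33 -0.08  2.    0.    1.22  0.56]
```

>>> send_rows(rows=[{"x":0.004,"y":-0.008,"z":0.15,"wx":0,"wy":0,"wz":0,"hand":0.2},{"x":0,"y":0,"z":0.12,"wx":0,"wy":0,"wz":0,"hand":0.2},{"x":0,"y":0,"z":0.094,"wx":0,"wy":0,"wz":0,"hand":0.2},{"x":0,"y":0,"z":0,"wx":0,"wy":0,"wz":0,"hand":0.2},{"x":0,"y":0,"z":0,"wx":0,"wy":0,"wz":0,"hand":0.2},{"x":0,"y":0,"z":0,"wx":0,"wy":0,"wz":0,"hand":-1},{"x":0,"y":0,"z":0,"wx":0,"wy":0,"wz":0,"hand":-1},{"x":0,"y":0,"z":0,"wx":0,"wy":0,"wz":0,"hand":-1},{"x":0,"y":0,"z":0,"wx":0,"wy":0,"wz":0,"hand":-1},{"x":0,"y":0,"z":0,"wx":0,"wy":0,"wz":0,"hand":-1}])

```text
time: 10.17
tool_pos: [0.4557, 0.2351, 0.0311]
tool_rot: [0.0, 0.783, 0.623, 0.001]
contact_force: [-1.8, 0.9, 5.9]
gripper_width: 0.213
grasp_force: 58.4
```

```bash
python3 - <<'E'
from h import *
delta([.455,.2347,.030],down(1.344))
phi=np.pi-.375; 
E
```

```text
turn [ 0.003 -0.002  0.   ] rows>=0.0 shift [-0.003 -0.004  0.007] rows>=0.0 pos [0.4557 0.2351 0.0311] t 10.17 j [0.33 0.   2.02 0.   1.11 0.56]
```

Grip holds at 18 mm opening. Lifting next, and computing the presentation pose.

>>> send_rows(rows=[{"x":0,"y":0,"z":-0.08,"wx":0,"wy":0,"wz":0,"hand":-1},{"x":0,"y":0,"z":-0.12,"wx":0,"wy":0,"wz":0,"hand":-1},{"x":0,"y":0,"z":-0.2,"wx":0,"wy":0,"wz":0,"hand":-1},{"x":0,"y":0,"z":-0.2,"wx":0,"wy":0,"wz":0,"hand":-1},{"x":0,"y":0,"z":-0.2,"wx":0,"wy":0,"wz":0,"hand":-1},{"x":0,"y":0,"z":-0.2,"wx":0,"wy":0,"wz":0,"hand":-1},{"x":0,"y":0,"z":-0.2,"wx":0,"wy":0,"wz":0,"hand":-1},{"x":0,"y":0,"z":-0.15,"wx":0,"wy":0,"wz":0,"hand":-1},{"x":0,"y":0,"z":-0.1,"wx":0,"wy":0,"wz":0,"hand":-1},{"x":0,"y":0,"z":0,"wx":0,"wy":0,"wz":0,"hand":-1}])

```text
time: 11.0
tool_pos: [0.4564, 0.2352, 0.2524]
tool_rot: [0.002, 0.782, 0.623, 0.004]
contact_force: [-0.1, -0.0, 0.7]
gripper_width: 0.21
grasp_force: 58.8
```

```bash
cat >> h.py <<'E'
def target(pan=(.565,-.085),psi=.375,tilt=np.pi/6,off=.0231):
    u=np.array([-np.cos(psi),np.sin(psi),0]); a=np.sin(tilt)*u+np.cos(tilt)*np.array([0,0,1])
    lens=np.array([*pan,.0755])+.036*a; bot=lens+.12*a; return bot+off*a,bot,a,lens
def align(R,a):   # smallest turn that brings tool z to -a
    z=R.apply([0,0,1]); v=np.cross(z,-a); s=np.linalg.norm(v); return Ro.from_rotvec(v/max(s,1e-9)*np.arctan2(s,z@-a))*R
E
python3 - <<'E'
from h import *
P,b,a,l=target(); print(P,b,a,l)
p,R,s=now(); print(s["gripper_width"],s["grasp_force"])
delta(P,align(down(1.344),a))
t=grab_frame("top"); im=grab_frame("scene"); cv2.imwrite("pics/t6.png",t); cv2.imwrite("pics/s6.png",im)
w=p+[0,0,-.0]; u,v=proj("scene",w).astype(int); u2,v2=proj("scene",w-[0,0,.0231]); print((u,v),(u2,v2))
c=cv2.resize(im[v-40:v+40,u-40:u+40],(560,560),interpolation=2); cv2.imwrite("pics/c6.png",c)
E
```

```text
[ 0.48167304 -0.0522003   0.23060515] [ 0.49242041 -0.05643074  0.21059996] [-0.46525381  0.18313626  0.8660254 ] [ 0.54825086 -0.07840709  0.10667691]
0.2095351792250057 58.848755279614124
turn [-0.65  -0.104 -0.002] rows>=4.1 shift [-1.801  0.41   0.555] rows>=6.9 pos [0.4564 0.2352 0.2524] t 11.0 j [ 0.33 -0.24  1.85 -0.    1.52  0.56]
(np.int64(186), np.int64(192)) (np.float64(187.68106620740832), np.float64(201.32439240182882))
```

View pics/c6.png

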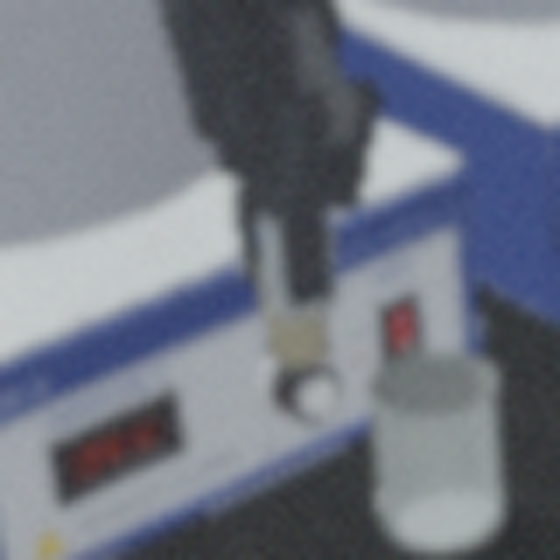

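The vial hangs straight below the fingers, with its bottom at about px (188,203.5), which matches the predicted point. The beaker is undisturbed. Now tilting and carrying it.

>>> send_rows(rows=[{"x":0,"y":0,"z":0,"wx":-0.13,"wy":-0.0208,"wz":0,"hand":-1},{"x":0,"y":0,"z":0,"wx":-0.13,"wy":-0.0208,"wz":0,"hand":-1},{"x":0,"y":0,"z":0,"wx":-0.13,"wy":-0.0208,"wz":0,"hand":-1},{"x":0,"y":0,"z":0,"wx":-0.13,"wy":-0.0208,"wz":0,"hand":-1},{"x":0,"y":0,"z":0,"wx":-0.13,"wy":-0.0208,"wz":0,"hand":-1},{"x":0,"y":0,"z":0,"wx":0,"wy":0,"wz":0,"hand":-1},{"x":-0.09,"y":0.0205,"z":0.0275,"wx":0,"wy":0,"wz":0,"hand":-1},{"x":-0.18,"y":0.041,"z":0.055,"wx":0,"wy":0,"wz":0,"hand":-1},{"x":-0.18,"y":0.041,"z":0.055,"wx":0,"wy":0,"wz":0,"hand":-1},{"x":-0.18,"y":0.041,"z":0.055,"wx":0,"wy":0,"wz":0,"hand":-1}])

```text
time: 11.93
tool_pos: [0.4625, 0.1331, 0.2378]
tool_rot: [0.221, 0.756, 0.603, 0.124]
contact_force: [0.2, -0.9, -0.5]
gripper_width: 0.216
grasp_force: 58.9
```

>>> send_rows(rows=[{"x":-0.18,"y":0.041,"z":0.055,"wx":0,"wy":0,"wz":0,"hand":-1},{"x":-0.18,"y":0.041,"z":0.055,"wx":0,"wy":0,"wz":0,"hand":-1},{"x":-0.18,"y":0.041,"z":0.055,"wx":0,"wy":0,"wz":0,"hand":-1},{"x":-0.18,"y":0.041,"z":0.055,"wx":0,"wy":0,"wz":0,"hand":-1},{"x":-0.18,"y":0.041,"z":0.055,"wx":0,"wy":0,"wz":0,"hand":-1},{"x":-0.18,"y":0.041,"z":0.055,"wx":0,"wy":0,"wz":0,"hand":-1},{"x":-0.09,"y":0.0205,"z":0.0325,"wx":0,"wy":0,"wz":0,"hand":-1},{"x":0,"y":0,"z":0,"wx":0,"wy":0,"wz":0,"hand":-1},{"x":0,"y":0,"z":0,"wx":0,"wy":0,"wz":0,"hand":-1},{"x":0,"y":0,"z":0,"wx":0,"wy":0,"wz":0,"hand":-1}])

```text
time: 12.77
tool_pos: [0.4791, -0.0525, 0.2246]
tool_rot: [0.222, 0.757, 0.602, 0.125]
contact_force: [0.8, 0.8, 0.2]
gripper_width: 0.213
grasp_force: 58.9
```

```bash
python3 - <<'E'
from h import *
P,b,a,l=target(); p,R,s=now(); print(s["gripper_width"],s["grasp_force"],s["contact_force"])
delta(P,align(R,a))
t=grab_frame("top"); im=grab_frame("scene"); cv2.imwrite("pics/t7.png",t); cv2.imwrite("pics/s7.png",im)
for n in("top","scene"): print(n,"bottom",proj(n,b).round(1),"lens",proj(n,l).round(1),"tcp",proj(n,p).round(1))
u,v=proj("scene",l+.07*a).astype(int); u2,v2=proj("top",l+.05*a).astype(int)
A=cv2.resize(im[v-42:v+42,u-42:u+42],(400,400),interpolation=2); B=cv2.resize(t[v2-35:v2+35,u2-35:u2+35],(400,400),interpolation=2); print(u-42,v-42,u2-35,v2-35)
cv2.imwrite("pics/c7.png",np.hstack([A,B]))
try: aim({"top":[t],"scene":[im]})
except Exception as e: print(e)
E
```

```text
0.2133272796261605 58.89006216370035 [0.82403264 0.84141341 0.16457896]
turn [-0.012  0.004 -0.   ] rows>=0.1 shift [ 0.003  0.034 -0.027] rows>=0.2 pos [ 0.4791 -0.0525  0.2246] t 12.77 j [-0.22 -0.67  2.26 -0.1   1.05  0.04]
top bottom [272.4 204.7] lens [279.1 187.8] tcp [271.1 209.6]
scene bottom [266.2 164.8] lens [258.5 188.2] tcp [268.5 162. ]
220 132 241 159
Weights sum to zero, can't be normalized
```

View pics/c7.png

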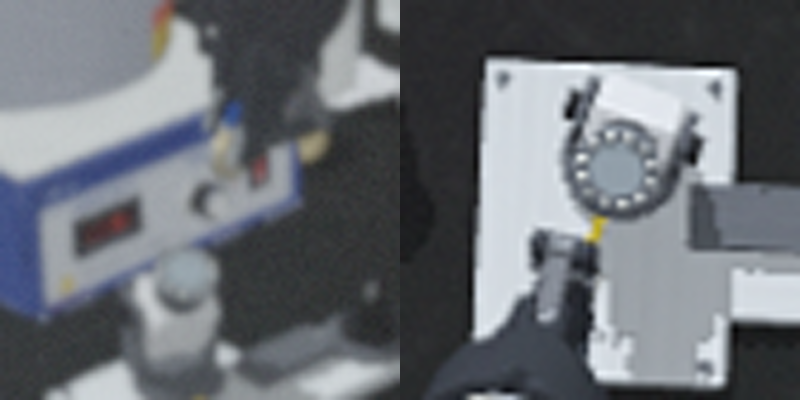

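The scene view shows the blue-capped vial above the lens, with its bottom at about px (268.5,169). The lens is at px (259.3,189.7) in scene and (279,189) in top, about 1 px off my model. I'll refine the lens numerically from both views.

```bash
python3 - <<'E'
from h import *
from scipy.optimize import least_squares
P,b,a,l=target(); px={}
for n in("top","scene"):
    im=cv2.imread(f"pics/{n[0]}7.png"); u,v=proj(n,l).round().astype(int)
    r=im[v-12:v+14,u-13:u+14]; big=cv2.resize(r,None,fx=8,fy=8,interpolation=cv2.INTER_CUBIC).astype(int)
    hsv=cv2.cvtColor(big.clip(0,255).astype(np.uint8),cv2.COLOR_BGR2HSV); m=(big[...,0]-big[...,2]>8)&(big[...,1]>110)&(big[...,1]<190)
    for A,c,bb,k in sorted(comps(m,60),key=lambda q:-q[0])[:3]:
        q=(np.array(c)+.5)/8-.5+[u-13,v-12]; print(n,A,q.round(2),np.array(bb)/8, "pred",proj(n,l).round(2))
        px.setdefault(n,q)
X=least_squares(lambda X:np.r_[proj("top",X)-px["top"],proj("scene",X)-px["scene"]],l); print("tri",X.x.round(4),X.fun.round(2),"model",l.round(4))
p,R,s=now(); bc=p+R.apply([0,0,.0231]); print("bottom now",bc,proj("scene",bc),proj("top",bc))
E
```

```text
top 13101 [279.76 186.31] [ 4.75  0.   22.25 19.75] pred [279.08 187.76]
top 6634 [285.85 197.03] [10.625 12.    16.375 14.   ] pred [279.08 187.76]
top 1682 [270.23 187.46] [ 2.625  0.     5.75  22.   ] pred [279.08 187.76]
scene 19774 [256.27 184.64] [ 0.  0. 27. 22.] pred [258.54 188.22]
tri [ 0.5528 -0.078   0.1172] [-0.7  -0.68  1.07  0.05] model [ 0.5483 -0.0784  0.1067]
bottom now [ 0.48992031 -0.05610136  0.20497637] [266.74189765 166.88631971] [272.25224866 205.93232627]
```

```bash
python3 - <<'E'
from h import *
np.set_printoptions(linewidth=200)
for n,u,v in(("top",279,189),("scene",259,190)):
    im=np.mean([cv2.imread(f"pics/{n[0]}{k}.png").astype(float) for k in(4,7)],0); r=im[v-9:v+10,u-9:u+10]
    print(n,u-9,v-9); print(r[...,1].round().astype(int)); print((r[...,0]-r[...,2]).round().astype(int))
E
```

```text
top 270 180
[[197 146  99 148 190 196 168 140 119 108 116 127 153 204 227 234 234 232 234]
 [182 105  64 182 200 184 153 146 152 140 136 119  96 120 182 202 212 226 234]
 [151  60  72 182 186 138 108 216 186 116 192 173 131 112 140 180 189 196 197]
 [113  53 112 150 205 168 108 153 136 110 167 150 120 129 120 125 174 190 175]
 [101  90 142 135 154 137 128 129 132 150 144 124 110 161 150 131 176 187 156]
 [ 87  82 112 116 116 130 152 153 152 154 152 134 118 140 130 119 176 182 129]
 [106 120 233 196 128 151 160 160 159 158 160 157 144 115 108 110 172 170 110]
 [108 136 154 131 146 160 158 158 159 158 159 160 158 128 195 180 160 136  90]
 [108 112 105 106 146 160 158 158 158 158 158 159 161 138 140 124 138 112  64]
 [102 110 226 190 144 160 158 158 159 158 159 158 160 140 106  92 110  86  54]
 [110 104 150 134 132 155 160 158 158 158 158 159 160 134 190 161  98  77  64]
 [162 102 111 112 114 141 158 160 159 158 159 160 148 122 138 138 101  76  74]
 [176 114 108 148 142 120 134 154 160 161 162 148 143 125 102 113  96  76  84]
 [186 124 108 109 109 111 152 140 126 123 112 110 199 175 108
[... 4233 characters left out ...]
20 20 20 20 20 20 18 12  9  6  4  4  6]
 [16 14 12 10 14 18 20 22 21 20 21 21 18 14 10  8  5  6  3]
 [10  9 10 10 13 17 20 20 20 20 20 19 18 14 10  9  8  4  4]
 [ 8  8  9 11 12 14 16 18 19 18 19 18 16 12  9  8  6  5  2]
 [ 8  7 10 10 10 10 11 14 14 16 16 15 12 10 10  8  5  2  4]
 [ 7  7  8 10 10  9 10  9  8 11 12 11 10 11  8  7  6  4  2]
 [ 8  6  8  6  8  8  8  8  9 10 10 10 10  9  7  6  5  4  4]
 [ 7  6  8  6  7  8  8  8  6  9 10 10  8  8  7  6  4  6  4]
 [ 8  8  7  7  7  8  8  8  8 10  8  8  6  8  8  8  8  5  4]
 [ 8  7  7  6  6  6  6  7  8  8  8  8  6  6  7  8  6  4  4]
 [ 6  7  6  6  6  6  8  6  6  7  7  6  6  8  7  6  7  6  2]
 [ 6  6  6  6  7  8  6  7  7  7  6  7  6  7  6  8  8  4  4]]
```

Glass centres are top (278.4,188.3) and scene (258.8,188.0), within about 1.5 mm of the model, so I'll use pan (0.5645,-0.0847). Computing the last correction.

```bash
python3 - <<'E'
from h import *
P,b,a,l=target(pan=(.5645,-.0847)); p,R,s=now(); delta(P,align(R,a))
E
```

```text
turn [-0.01   0.004  0.   ] rows>=0.1 shift [-0.     0.029 -0.026] rows>=0.1 pos [ 0.4793 -0.0518  0.2251] t 12.87 j [-0.21 -0.67  2.26 -0.1   1.05  0.04]
```

>>> send_rows(rows=[{"x":0,"y":0,"z":0,"wx":-0.01,"wy":0.004,"wz":0,"hand":-1},{"x":0,"y":0.015,"z":-0.013,"wx":0,"wy":0,"wz":0,"hand":-1},{"x":0,"y":0.014,"z":-0.013,"wx":0,"wy":0,"wz":0,"hand":-1},{"x":0,"y":0,"z":0,"wx":0,"wy":0,"wz":0,"hand":-1},{"x":0,"y":0,"z":0,"wx":0,"wy":0,"wz":0,"hand":-1},{"x":0,"y":0,"z":0,"wx":0,"wy":0,"wz":0,"hand":-1},{"x":0,"y":0,"z":0,"wx":0,"wy":0,"wz":0,"hand":-1},{"x":0,"y":0,"z":0,"wx":0,"wy":0,"wz":0,"hand":-1},{"x":0,"y":0,"z":0,"wx":0,"wy":0,"wz":0,"hand":-1},{"x":0,"y":0,"z":0,"wx":0,"wy":0,"wz":0,"hand":-1}])

```text
time: 13.7
tool_pos: [0.4812, -0.0529, 0.2308]
tool_rot: [0.225, 0.755, 0.602, 0.129]
contact_force: [0.4, -0.1, -1.1]
gripper_width: 0.212
grasp_force: 58.9
```

```bash
python3 - <<'E'
from h import *
P,b,a,l=target(pan=(.5645,-.0847)); p,R,s=now(); delta(P,align(R,a)); print(s["joint_vel"],s["gripper_width"])
im=np.mean([grab_frame("scene").astype(float) for _ in range(4)],0).astype(np.uint8); cv2.imwrite("pics/s8.png",im)
cv2.imwrite("pics/t8.png",grab_frame("top"))
k=12; u0,v0=244,140; B=cv2.resize(im[v0:v0+48,u0:u0+44],None,fx=k,fy=k,interpolation=2)
bc=p+R.apply([0,0,.0231]); z=R.apply([0,0,1]); ex,ey=R.apply([1,0,0]),R.apply([0,1,0])
D=lambda q:tuple(int(x) for x in ((proj("scene",q)-[u0,v0]+.5)*k))
for h in(0,-.042,-.052):   # expected outline circles of the bottom, shoulder and cap top
    for t in np.linspace(0,2*np.pi,24): cv2.circle(B,D(bc+z*h+.010*(ex*np.cos(t)+ey*np.sin(t))),2,(0,255,0) if h==0 else (255,0,255),-1)
cv2.circle(B,D(l),4,(0,0,255),-1); cv2.line(B,D(l),D(bc),(0,0,255),1); cv2.imwrite("pics/c8.png",B)
E
```

```text
turn [0.001 0.001 0.   ] rows>=0.0 shift [ 0.006 -0.002 -0.   ] rows>=0.0 pos [ 0.4812 -0.0529  0.2308] t 13.7 j [-0.22 -0.67  2.25 -0.09  1.05  0.03]
[-0.00278884 -0.0006855  -0.00076964  0.00061355 -0.00014793 -0.00089166] 0.21170193526401745
```

View pics/c8.png

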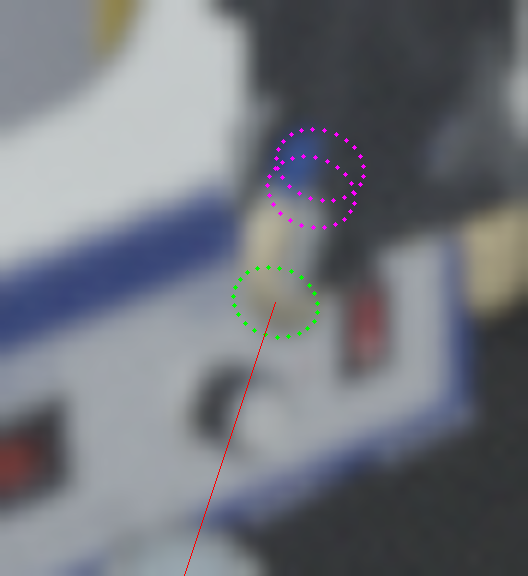

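The vial's outline matches the predicted circles within about 1 px. The bottom is near crop (278,302), and the lens axis runs through its centre. One last 0.9 mm trim, then hold still and hand in.

>>> send_rows(rows=[{"x":0.005,"y":-0.001,"z":0,"wx":0,"wy":0,"wz":0,"hand":-1},{"x":0,"y":0,"z":0,"wx":0,"wy":0,"wz":0,"hand":-1},{"x":0,"y":0,"z":0,"wx":0,"wy":0,"wz":0,"hand":-1},{"x":0,"y":0,"z":0,"wx":0,"wy":0,"wz":0,"hand":-1},{"x":0,"y":0,"z":0,"wx":0,"wy":0,"wz":0,"hand":-1},{"x":0,"y":0,"z":0,"wx":0,"wy":0,"wz":0,"hand":-1},{"x":0,"y":0,"z":0,"wx":0,"wy":0,"wz":0,"hand":-1},{"x":0,"y":0,"z":0,"wx":0,"wy":0,"wz":0,"hand":-1},{"x":0,"y":0,"z":0,"wx":0,"wy":0,"wz":0,"hand":-1},{"x":0,"y":0,"z":0,"wx":0,"wy":0,"wz":0,"hand":-1}])

```text
time: 14.78
tool_pos: [0.4813, -0.0521, 0.2307]
tool_rot: [0.225, 0.755, 0.602, 0.129]
contact_force: [0.4, -0.0, -0.0]
gripper_width: 0.212
grasp_force: 58.9
```

```bash
python3 - <<'E'
from h import *
from plant import job_done
P,b,a,l=target(pan=(.5645,-.0847)); p,R,s=now(); delta(P,align(R,a)); print(s["gripper_width"],np.abs(s["joint_vel"]).max())
print(job_done())
E
```

```text
turn [ 0.001  0.001 -0.   ] rows>=0.0 shift [ 0.001 -0.001  0.   ] rows>=0.0 pos [ 0.4813 -0.0521  0.2307] t 14.78 j [-0.21 -0.67  2.25 -0.09  1.05  0.04]
0.21180980375165037 0.0017577558401486197
the job is handed in; nothing more can be done
None
```

I set the pointer to within about 0.5 mm of the red mark, then handed in at 14.8 s still holding the blue-capped vial centred, bottom to the lens, 12 cm from the glass to about 1–2 mm; the vial hid the pointer at the end, so I last measured the aim before fetching it.

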